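# Fasten the open toggle latch on the kit case

### The job

A kit case on the stack of bumper plates has two toggle latches on its lid; one is shut, the other stands open. Fasten the open one: with its lever still standing, swing the wire bail over so that its cross bar drops behind the keeper hook, then press the lever down past centre until it lies flat and stays shut by itself.

Things in the scene. Friction and masses are not known exactly. Their poses are not given: they have to be found in the camera images.
- pivot (a point): Axle of the open latch's lever, mid-latch, 22 mm above the case's flat lid (180 x 240 mm). +x runs level from lever to keeper (within 30 deg of straight ahead of the robot), y along the axle, z up. The shut latch, same make, lies low 130 mm to its +y or -y side. A blue tray, kettlebell and grip trainer stand round the case.
- lever (a joint): Lever angle: 0 upright, grows as it tips to the pivot's -x, 1.57 flat on its stop (shut; its top then 2 mm, at the rounded end 4 mm, above the pivot's axis). Steel plate 24 mm wide, reaching 65 mm from the pivot. Starts at 0.05 to 0.3, stays where left while the bail is slack (1 N moves it). Bail hooked: takes about 5 N, hardest near 0.85, and stays shut by itself once past centre at 1.2.
- bail_bar (a point): Centre of the bail's cross bar (40 mm long along y). The bail is a U of 6 mm steel wire, legs 75 mm, hinged on a pin in the lever (lever upright: pin 6 mm behind, 23 mm above the pivot). It starts leaning back over the lever, bar 25 to 49 mm behind (-x) and 86 to 96 mm above the pivot, clear of the lever's end. Pushed to +x past upright it falls by itself, in half a second, behind the keeper.
- keeper_throat (a point): Where the hooked bar sits: on the far (+x) side of the keeper, a steel hook 24 mm wide, below its outward lip; 55 mm in +x of the pivot, 2 mm lower; axes as the pivot's. With the lever still up the fallen bar lies 0 to 10 mm further in +x and about 4 mm lower, on a strike plate. The sprung keeper gives about 4 mm towards the lever as the latch shuts.

How it is judged (in metres and radians):
On the way:
1. the bail's bar lies behind the keeper while the lever still stands (value of joint lever below 0.8 rad and x of bail_bar in the frame of keeper_throat between -0.003 and 0.016 m and z of bail_bar in the frame of keeper_throat below 0.007 m), for 0.2 s.
At the end, for the whole second after the job is handed in: The lever lies flat (past 1.45 rad) and the bail's bar sits under the keeper's hook (within 6 mm along the latch and 9 mm in height of the throat) (value of joint lever above 1.45 rad and x of bail_bar in the frame of keeper_throat between -0.006 and 0.006 m and z of bail_bar in the frame of keeper_throat between -0.009 and 0.009 m); the robot touches nothing.
It also fails if it takes over 42 s, if anything falls off the work surface, if the arm or the gripper's body presses on something with over 40 N, if the wrist force passes 120 N, or if a joint passes its speed limit or range.

### The arm

A 6-joint arm with a two-finger parallel gripper is mounted at the origin on the work surface. World frame = base frame: x ahead of the robot, y to its left, z up, the work surface at z = 0. Lengths are in mm, angles in degrees, forces in N, time in s.
With the tool pointing down it reaches from about 300 to 850 mm from the base axis. Payload 4.2 kg.
Tool frame: the origin (TCP) lies midway between the tips of the shut fingers; the grasp point (between the pads) lies 19 mm behind it (env.tcp_to_grasp is the distance from the TCP to the grasp point, in mm); z points along the fingers, x is the direction in which the jaws open and shut, and the axes are right-handed (so a half turn about z gives the same grasp; the last joint's range is limited). The gripper opens to 91 mm and grips with 3 to 60 N. Pads are 32 mm wide; open, the fingers measure 118 mm over their backs; the gripper's body (76 mm by 178 mm) begins 60 mm behind the grasp point.
Start: joints at [-71.505, 18.312, 89.639, -0, 72.044, -1.146], TCP at [193.277, -541.562, 193.576] pointing down, gripper open.
Joint ranges: [-177.97, 177.97], [-48.28, 115.42], [12.27, 149.76], [-77.06, 257.06], [2.81, 150.46], [-146.56, 146.56]. Speed limits (degrees/s): [147.25, 147.25, 180, 180, 180, 180].

### API

Orientations are given as [roll, pitch, yaw] about the fixed x, y, z axes, in that order (R = Rz(yaw) Ry(pitch) Rx(roll)).
In Python, from workcell import env gives the robot as it stands.
- The arm moves only by the tool drive_tool, never from a script. Its argument "motion" is a list of rows, each a list of 2 entries, a list of its own where there are three numbers: the shift along the world's x, y, z in m, then the turn, a rotation vector about the world's x, y, z in rad. In form: [[[dx, dy, dz], [wx, wy, wz]], ...]. A call has exactly 10 rows; each row shifts and turns the commanded pose from where the row before left it; what a row does not reach is not made up. A row lasts 1/12 s, in which the tool goes at most 41.7 mm and 7.16 degrees, less where a joint would pass 70% of its speed; a pose out of reach is approached as far as the arm can. A call is refused whole if a number of a shift passes 0.0417 or a number of a turn 0.125, either way. A call with a gripper value outside its range is refused whole. "claw" is the opening, from 0 (shut) to 1 (fully open), set as the call begins (left out, the last holds). The fingers move at their own pace and stop on an object; "force" is the grip in N (left out, the last holds). Time passes only in rows, so rows that do not move let the fingers close, or fill a call up. It gives the time, the measured TCP pose, the force and the opening at its end, in the units of the state.
- env.state(): the state, without advancing time (a new reading comes with each control period).
- env.grab_frame(name): name is "side" or "top" or "wrist"; returns the picture (420x560x3 uint8, red, green, blue); there is no depth.
- env.camera_params(name): a dict with "fov_y" (degrees; the focal length in pixels is half the picture's height over the tangent of half this angle, whatever the lens; pixels are square), "cx", "cy" (the principal point, pixels), "pose" (4x4, takes a point from camera to world coordinates). Camera axes: x right, y down, z forward; pixel columns grow to the right and rows downward; lengths in mm; the calibration is good to about 2 mm. A picture is of the moment at which its call begins: read the wrist's pose just before it. camera_params takes no time and is no camera call; for the wrist camera it gives the pose at the moment of the call.
- env.job_done(): hands the job in, once; it reports no verdict.
The state is a dict: "time_s": time; "qpos": joint angles; "qvel": joint speeds; "effort": joint torques, N m; "ee_pos": TCP position; "ee_rot": TCP orientation; "force": force on the tool from outside, world axes, zero at the start; "torque": the same for the moment, N m; "gripper_width": finger opening in mm.
Only numpy, scipy, OpenCV 4.12 (cv2) and the standard library are available. Lean on these libraries where they do the work, as an engineer would, in place of code of your own. Each camera call takes 0.05 s, during which the arm holds its last target.

## Working session

There is one attempt and no reset: what is moved stays moved. The work goes in short steps, Python scripts to look and compute and a tool call to move; the robot and the scene stay as the last step left them, time stands still between calls to the robot, and variables do not carry over. Pictures are saved under pics/ and viewed, and the job is handed in when it is done.

Besides the shell and the picture viewer there is one more tool, called in YAML: its name, and indented under it one key for each argument. drive_tool: Moves the arm, as the interface text tells. Its arguments: {"type":"object","properties":{"motion":{"type":"array","items":{"type":"array"}},"claw":{"type":"number"},"force":{"type":"number"}},"required":["motion"]}

```bash
ls; mkdir -p pics; python3 - <<'E'
from workcell import env
import cv2,numpy as np
print(env.state())
for n in ("side","top","wrist"):
    p=env.camera_params(n);print(n,p)
    cv2.imwrite(f"pics/{n}0.png",env.grab_frame(n)[:,:,::-1])
E
```

```text
pics
{'time_s': 0.0, 'qpos': array([-7.15053488e+01,  1.83510965e+01,  8.97058283e+01,  8.01663025e-04,
        7.20436761e+01, -1.14686466e+00]), 'qvel': array([-0.11976105, -0.0407826 ,  0.0249872 , -0.04232986, -0.01386891,
       -0.01049306]), 'effort': array([-6.01507036e-04, -4.12456083e+01, -2.31970614e+01,  7.27649429e-02,
        4.57339932e-02, -1.36368026e-04]), 'ee_pos': array([ 193.10296222, -541.03519257,  192.72968663]), 'ee_rot': array([-1.79997224e+02,  1.00565521e-01, -7.03587295e+01]), 'force': array([-0.71350376, -0.09484597, -0.59891488]), 'torque': array([ 0.03201189,  0.01947391, -0.05212087]), 'gripper_width': 91.25138681396045}
side {'fov_y': 44.43581777849264, 'cx': 283.893217054154, 'cy': 218.79301828718758, 'pose': array([[ 9.87716260e-01, -1.07200632e-01,  1.13686474e-01,
         4.96430669e+02],
       [-1.55737706e-01, -6.16036717e-01,  7.72168719e-01,
        -4.81902572e+02],
       [-1.27419321e-02, -7.80388870e-01, -6.25164663e-01,
         6.25845864e+02],
       [ 0.00000000e+00,  0.00000000e+00,  0.00000000e+00,
         1.00000000e+00]])}
top 
[... 165 characters left out ...]
6e+02],
       [-9.99751433e-01, -1.36129026e-02, -1.76567681e-02,
        -1.63600237e+01],
       [ 1.83592030e-02, -5.33301650e-02, -9.98408150e-01,
         8.80274301e+02],
       [ 0.00000000e+00,  0.00000000e+00,  0.00000000e+00,
         1.00000000e+00]])}
wrist {'fov_y': 59.26048060243253, 'cx': 277.3107831814913, 'cy': 210.38125604922757, 'pose': array([[ 3.36872964e-01, -9.08896226e-01, -2.45813457e-01,
         2.61339822e+02],
       [-9.41548348e-01, -3.25694049e-01, -8.60819067e-02,
        -5.17198439e+02],
       [-1.82045990e-03,  2.60443921e-01, -9.65487260e-01,
         3.84618101e+02],
       [ 0.00000000e+00,  0.00000000e+00,  0.00000000e+00,
         1.00000000e+00]])}
```

View pics/side0.png

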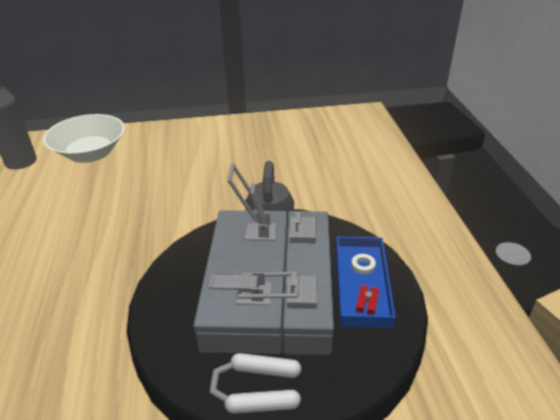

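View pics/top0.png

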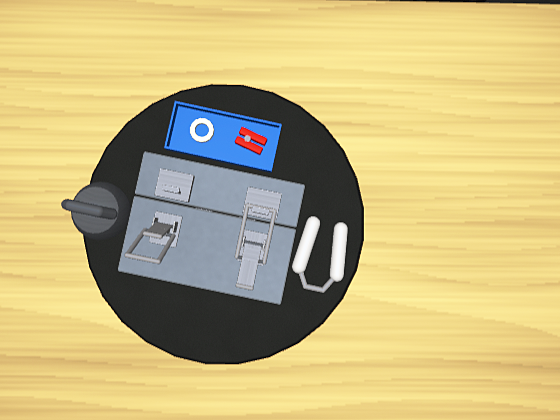

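The open latch is at the left (+y) end of the case: about (165,228) in top and (258,230) in side. The kettlebell is beside it at (95,210) in top. I'll zoom in next.

```bash
python3 - <<'E'
import cv2
a=cv2.imread("pics/side0.png")[150:350,180:350];cv2.imwrite("pics/side0z.png",cv2.resize(a,None,fx=3.0,fy=3.0,interpolation=cv2.INTER_CUBIC))
a=cv2.imread("pics/top0.png")[140:310,50:310];cv2.imwrite("pics/top0z.png",cv2.resize(a,None,fx=3,fy=3,interpolation=cv2.INTER_CUBIC))
E
```

```text
(no output)
```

View pics/side0z.png

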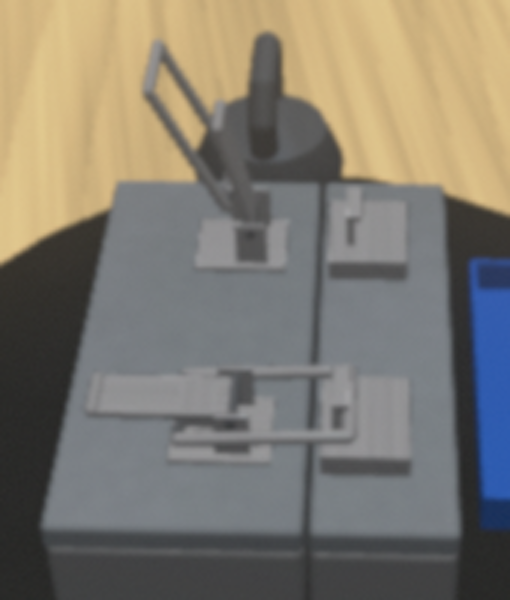

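View pics/top0z.png

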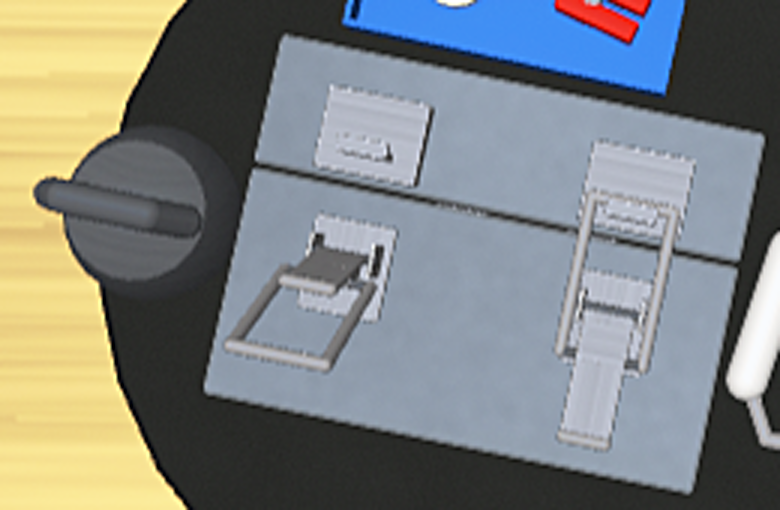

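```bash
cat > h.py <<'E'
from workcell import env
import numpy as np, math
def ray(n,u,v,P=None):
    p=P or env.camera_params(n); f=210/math.tan(math.radians(p['fov_y']/2)); T=p['pose']
    d=T[:3,:3]@np.array([(u-p['cx'])/f,(v-p['cy'])/f,1]); return T[:3,3],d/np.linalg.norm(d)
def tri(*obs):
    A=np.zeros((3,3));b=np.zeros(3);R=[ray(*o) for o in obs]
    for o,d in R:
        M=np.eye(3)-np.outer(d,d);A+=M;b+=M@o
    x=np.linalg.solve(A,b); e=max(np.linalg.norm((np.eye(3)-np.outer(d,d))@(x-o)) for o,d in R)
    return x,e
def plane(n,u,v,z):
    o,d=ray(n,u,v);return o+d*(z-o[2])/d[2]
def proj(n,X,P=None):
    p=P or env.camera_params(n); f=210/math.tan(math.radians(p['fov_y']/2)); T=p['pose']
    c=T[:3,:3].T@(np.array(X)-T[:3,3]); return p['cx']+f*c[0]/c[2],p['cy']+f*c[1]/c[2]
E
python3 - <<'E'
from h import *
np.set_printoptions(precision=1,suppress=True)
for nm,t,s in [("lid -x+y",(118.3,271),(219.3,211)),("lid+x+y",(144,152),(327.7,212)),("lid+x-y",(305,184.3),(333.3,328.3)),("lid-x-y",(280,304),(194,326)),
 ("bar+y",(126,255.3),(232.7,165)),("bar-y",(159.3,261.7),(230,180.7)),("shutbar+y",(247.5,206),(296.5,272.5)),("shutbar-y",(274,211),(297,295)),
 ("keepplate +x-y",(193.5,174),(315,241))]:
    print(nm,*tri(("top",*t),("side",*s)))
E
```

```text
lid -x+y [489.1 193.9 109.7] 0.03782257802995227
lid+x+y [663.5 161.4 109.3] 0.00039678336226961334
lid+x-y [618.  -75.7 111.5] 1.0456193852038906
lid-x-y [443.5 -41.3 109.8] 0.5257300367269111
bar+y [516.4 154.7 220.8] 0.11769606800606486
bar-y [509.2 112.9 222.2] 0.09762180784930985
shutbar+y [584.6   7.3 134.5] 0.1182167865360158
shutbar-y [578.4 -30.5 131.5] 0.09283799285385326
keepplate +x-y [629.2  87.6 115.5] 2.176431654650728
```

```bash
python3 - <<'E'
from h import *
np.set_printoptions(precision=1,suppress=True)
for t,s in [((67,204),(268,165)),((85,208),(268,163)),((110,212),(268,168)),((110,212),(265,200))]: print(*tri(("top",*t),("side",*s)))
# lever end
for t,s in [((144.7,233.7),(252.5,186)),((162,236.5),(252.5,190))]: print(*tri(("top",*t),("side",*s)))
E
```

```text
[581.3 256.6 149.1] 2.0112586901545124
[576.2 222.9 174.7] 0.6382673210269145
[571.2 185.1 189.9] 0.15753480370626044
[570.5 208.2 111.6] 3.982304979383498
[542.8 138.9 191.3] 0.8292961456863354
[540.1 114.3 201.6] 0.25340270584735597
```

drive_tool:
  motion:
    - [[0.01,0.02,0.015],[0,0,0]]
    - [[0.01,0.03,0.015],[0,0,0]]
    - [[0.015,0.035,0.015],[0,0,0.1]]
    - [[0.015,0.04,0.015],[0,0,0.1]]
    - [[0.015,0.04,0.015],[0,0,0.1]]
    - [[0.015,0.04,0.015],[0,0,0.1]]
    - [[0.015,0.04,0.01],[0,0,0.1]]
    - [[0.015,0.04,0.01],[0,0,0.1]]
    - [[0.015,0.04,0],[0,0,0.1]]
    - [[0.015,0.04,0],[0,0,0.1]]
  claw: 0
  force: 30

```text
time_s: 0.98
ee_pos: [327.7, -190.4, 299.6]
ee_rot: [180.0, -0.1, -24.3]
force: [1.0, -0.6, -0.6]
gripper_width: 27.6
```

drive_tool:
  motion:
    - [[0.018,0.04,0],[0,0,0.06]]
    - [[0.018,0.04,0],[0,0,0.06]]
    - [[0.018,0.04,0],[0,0,0.06]]
    - [[0.018,0.04,0],[0,0,0.06]]
    - [[0.018,0.04,0],[0,0,0]]
    - [[0.018,0.04,0],[0,0,0]]
    - [[0.018,0.037,0],[0,0,0]]
    - [[0.014,0.03,0],[0,0,0]]
    - [[0.005,0.01,0],[0,0,0]]
    - [[0,0,0],[0,0,0]]

```text
time_s: 1.82
ee_pos: [467.6, 114.9, 298.1]
ee_rot: [180.0, 0.1, -10.6]
force: [0.1, -0.9, 0.6]
gripper_width: 0.4
```

```bash
python3 - <<'E'
from workcell import env
import cv2
s=env.state();print(s['ee_pos'],s['ee_rot'],s['gripper_width'])
for n in ("side","wrist"):
    cv2.imwrite(f"pics/{n}1.png",env.grab_frame(n)[:,:,::-1])
E
```

```text
[467.6243803  114.89660448 298.08549901] [ 1.79984360e+02  7.53921335e-02 -1.05611751e+01] 0.3748164391894331
```

View pics/side1.png

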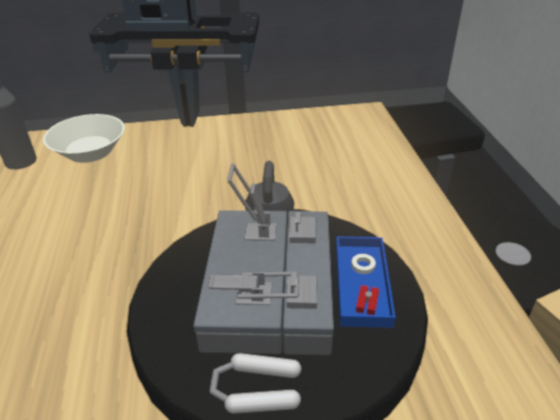

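View pics/wrist1.png

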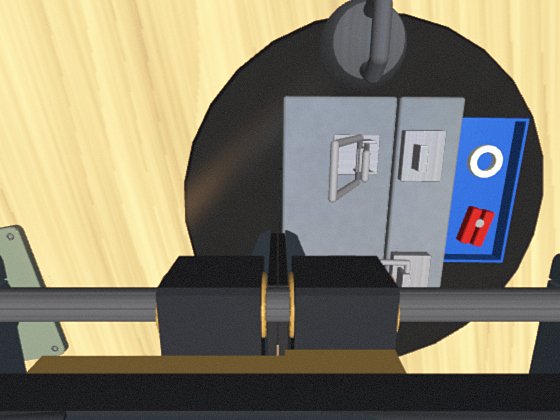

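The side view shows the closed fingers still well behind and above the latch, with the tip at (190,122). In the wrist view the open bail is at (333,140)-(333,197) and nothing has been disturbed. The tool is aligned with the latch. Next I move behind the bar and descend.

drive_tool:
  motion:
    - [[0.004,0.009,0],[0,0,-0.005]]
    - [[0.004,0.009,0],[0,0,0]]
    - [[0.003,0.008,-0.005],[0,0,0]]
    - [[0,0,-0.015],[0,0,0]]
    - [[0,0,-0.02],[0,0,0]]
    - [[0,0,-0.02],[0,0,0]]
    - [[0,0,-0.018],[0,0,0]]
    - [[0,0,-0.01],[0,0,0]]
    - [[0,0,0],[0,0,0]]
    - [[0,0,0],[0,0,0]]

```text
time_s: 2.75
ee_pos: [478.2, 138.9, 211.0]
ee_rot: [180.0, 0.0, -11.1]
force: [0.6, 0.2, 0.3]
gripper_width: 0.5
```

```bash
python3 - <<'E'
from workcell import env
import cv2
s=env.state();print(s['ee_pos'],s['ee_rot'],s['force'])
for n in ("side","top"):
    a=env.grab_frame(n)[:,:,::-1]
    a=a[80:330,150:400] if n=="side" else a[130:330,40:300]
    cv2.imwrite(f"pics/{n}2.png",cv2.resize(a,None,fx=2.4,fy=2.4,interpolation=cv2.INTER_CUBIC))
E
```

```text
[478.16936185 138.9089284  211.03296419] [ 1.79997682e+02  9.59253843e-03 -1.10722582e+01] [0.56555801 0.16408926 0.31089074]
```

View pics/side2.png

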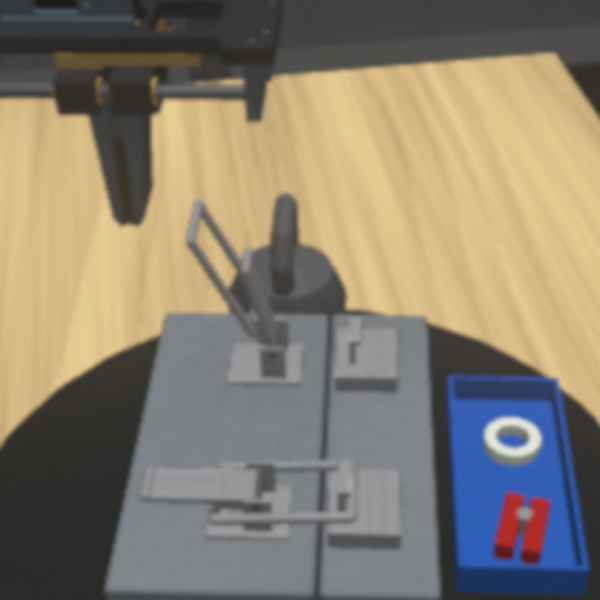

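View pics/top2.png

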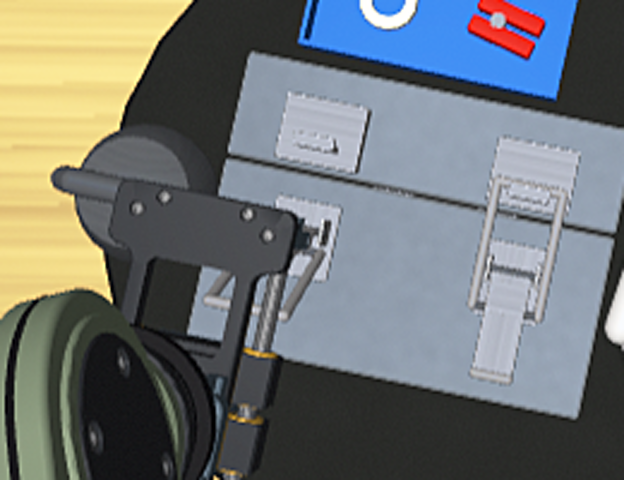

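The side view shows the finger tip (130,220, zoomed) behind the bar (195,220), with a clear gap. I'll push along +x of the latch.

drive_tool:
  motion:
    - [[0.004,-0.0008,-0.002],[0,0,0]]
    - [[0.005,-0.001,-0.002],[0,0,0]]
    - [[0.005,-0.001,-0.001],[0,0,0]]
    - [[0.005,-0.001,0],[0,0,0]]
    - [[0.005,-0.001,0],[0,0,0]]
    - [[0.005,-0.001,0],[0,0,0]]
    - [[0.005,-0.001,0],[0,0,0]]
    - [[0.005,-0.001,0],[0,0,0]]
    - [[0.004,-0.0008,0],[0,0,0]]
    - [[0.003,-0.0006,0],[0,0,0]]

```text
time_s: 3.68
ee_pos: [524.6, 129.5, 205.9]
ee_rot: [180.0, -0.0, -11.1]
force: [0.4, 0.0, 0.7]
gripper_width: 0.3
```

```bash
cat > look.py <<'E'
from workcell import env
import cv2,sys
s=env.state();print(s['time_s'],s['ee_pos'],s['force'])
a=env.grab_frame("side")[80:330,150:400,::-1]
cv2.imwrite(f"pics/side{sys.argv[1]}.png",cv2.resize(a,None,fx=2.4,fy=2.4,interpolation=cv2.INTER_CUBIC))
E
python3 look.py 3
```

```text
3.6833 [524.6008824  129.52161889 205.92175105] [0.39376104 0.02695548 0.66259964]
```

View pics/side3.png

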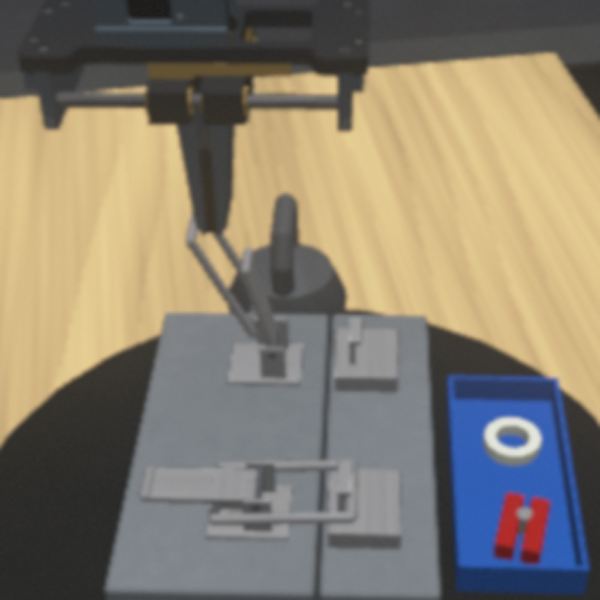

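```bash
python3 - <<'E'
from h import *
import cv2
print(proj("side",[524.6,129.5,205.9]),proj("side",[512.8,133.8,221.5]))
a=env.grab_frame("side")[:,:,::-1];b=a[140:240,190:300]
cv2.imwrite("pics/s4.png",cv2.resize(b,None,fx=6,fy=6,interpolation=cv2.INTER_CUBIC))
b=env.grab_frame("top")[180:280,60:210,::-1]
cv2.imwrite("pics/t4.png",cv2.resize(b,None,fx=5,fy=5,interpolation=cv2.INTER_CUBIC))
cv2.imwrite("pics/w4.png",env.grab_frame("wrist")[:,:,::-1])
E
```

```text
(np.float64(240.6607842967469), np.float64(182.59762941519165)) (np.float64(231.3811502539121), np.float64(172.66436854765948))
```

View pics/s4.png

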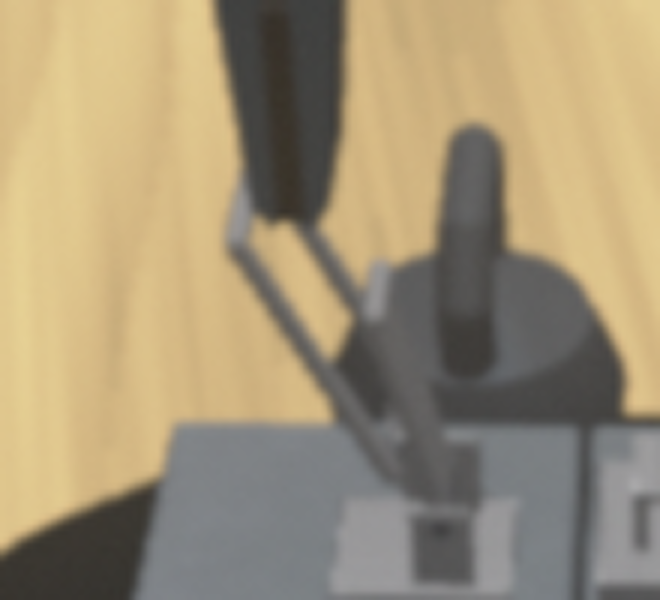

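View pics/t4.png

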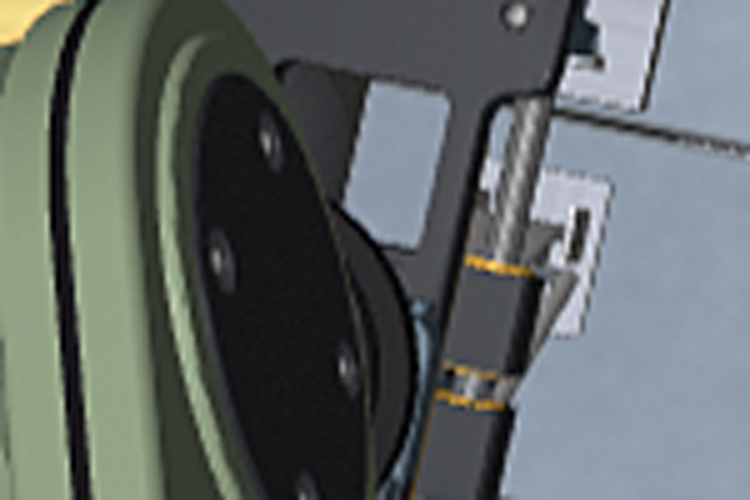

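View pics/w4.png

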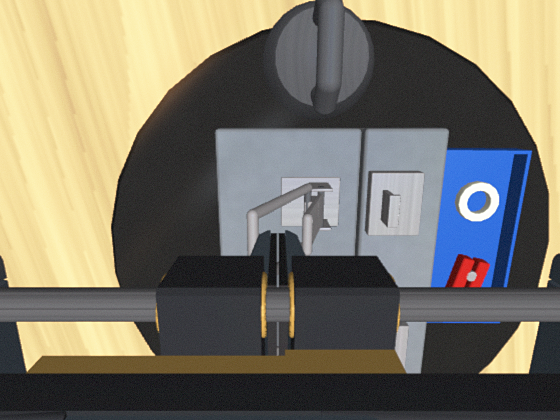

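```bash
python3 - <<'E'
from h import *
import cv2
np.set_printoptions(precision=1,suppress=True)
s=env.state();print(s['ee_pos'],s['qpos'],s['gripper_width'])
p=env.camera_params("wrist");T=p['pose'];print(T[:3,3])
for z in (205.9,216,226): print(proj("wrist",[524.6,129.5,z]),proj("side",[524.6,129.5,z]))
print(tri(("side",237.5,176.3),("wrist",278,236)))
# bar from wrist: left leg/bar corner +y
print(tri(("side",232.7,165),("wrist",252,213)), proj("wrist",[516.4,154.7,220.8]),proj("wrist",[509.2,112.9,222.2]))
a=cv2.imread("pics/w4.png")[150:300,200:400];cv2.imwrite("pics/w4z.png",cv2.resize(a,None,fx=4,fy=4,interpolation=cv2.INTER_CUBIC))
E
```

```text
[523.9 129.6 205.9] [12.7 14.7 93.   0.  72.3 23.7] -0.12499815632749182
[536.9 201.3 397.7]
(np.float64(280.2084059909803), np.float64(247.1166889279425)) (np.float64(240.6607842967469), np.float64(182.59762941519165))
(np.float64(280.357949701572), np.float64(253.95911510950674)) (np.float64(240.19717786569458), np.float64(176.74567459125177))
(np.float64(280.5215635539725), np.float64(261.4453256823374)) (np.float64(239.73020890643593), np.float64(170.8512756555836))
(array([523.1, 138. , 211.3]), np.float64(1.9037284964434686))
(array([515.7, 155.4, 220.4]), np.float64(0.5676288088682262)) (np.float64(254.68788674834278), np.float64(214.05992027823686)) (np.float64(257.5779113272066), np.float64(292.71119675729904))
```

View pics/w4z.png

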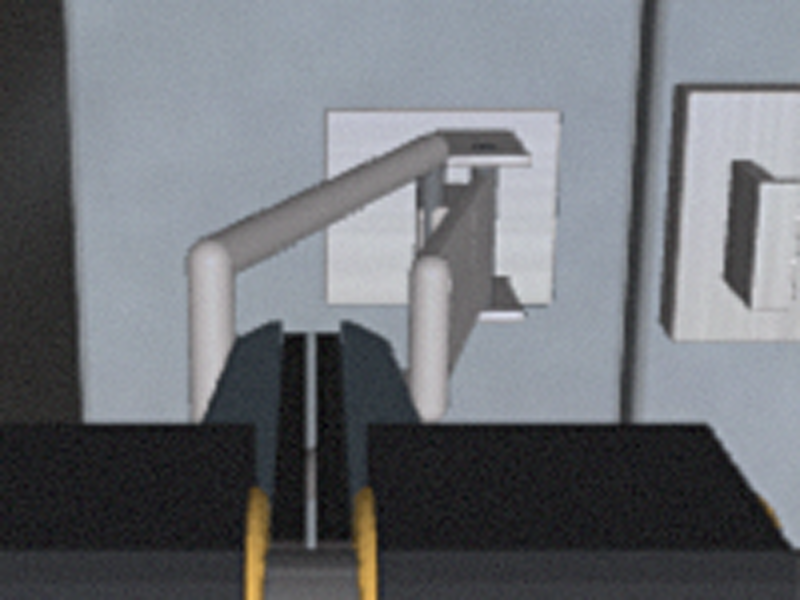

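```bash
python3 - <<'E'
from h import *
np.set_printoptions(precision=1,suppress=True)
for w in (16,11,8,5):
  for z in (206,211,216,221,226):
    print(w,z,np.round(proj("side",[523.9-.19*w,129.6-.98*w,z]),1),np.round(proj("wrist",[523.9+.19*w,129.6+.98*w,z]),1))
print(env.tcp_to_grasp)
E
```

```text
16 206 [239. 189.] [278.9 219.5]
16 211 [238.8 186.1] [279.  222.2]
16 216 [238.5 183.2] [279.  225.1]
16 221 [238.3 180.2] [279.1 228. ]
16 226 [238.  177.2] [279.1 231.2]
11 206 [239.4 187. ] [278.9 228.3]
11 211 [239.1 184.1] [279.  231.2]
11 216 [238.9 181.1] [279.  234.2]
11 221 [238.7 178.2] [279.1 237.4]
11 226 [238.4 175.2] [279.1 240.8]
8 206 [239.6 185.7] [278.9 233.5]
8 211 [239.4 182.9] [279.  236.5]
8 216 [239.1 179.9] [279.  239.7]
8 221 [238.9 177. ] [279.1 243. ]
8 226 [238.6 174. ] [279.1 246.5]
5 206 [239.8 184.5] [278.9 238.7]
5 211 [239.6 181.7] [279.  241.8]
5 216 [239.3 178.7] [279.  245.1]
5 221 [239.1 175.8] [279.1 248.5]
5 226 [238.9 172.8] [279.1 252.2]
18.8
```

The wrist and side views agree that the physical fingertips end at z ≈ 226, about 20 mm above the reported TCP. So the fingers slid over the bar, and the bail has not moved. I'll back off, go lower and push again.

drive_tool:
  motion:
    - [[0,0,0.008],[0,0,0]]
    - [[-0.006,0.001,0.004],[0,0,0]]
    - [[-0.012,0.002,0],[0,0,0]]
    - [[-0.012,0.002,0],[0,0,0]]
    - [[-0.012,0.002,0],[0,0,0]]
    - [[-0.006,0.002,-0.005],[0,0,0]]
    - [[0,0,-0.015],[0,0,0]]
    - [[0,0,-0.012],[0,0,0]]
    - [[0,0,0],[0,0,0]]
    - [[0,0,0],[0,0,0]]

```text
time_s: 4.72
ee_pos: [475.1, 138.7, 185.5]
ee_rot: [180.0, 0.1, -11.0]
force: [0.4, 0.2, 0.5]
gripper_width: 0.6
```

```bash
python3 look.py 5
```

```text
4.7167 [475.0698161  138.69716942 185.48600257] [0.43834899 0.19514871 0.49802843]
```

View pics/side5.png

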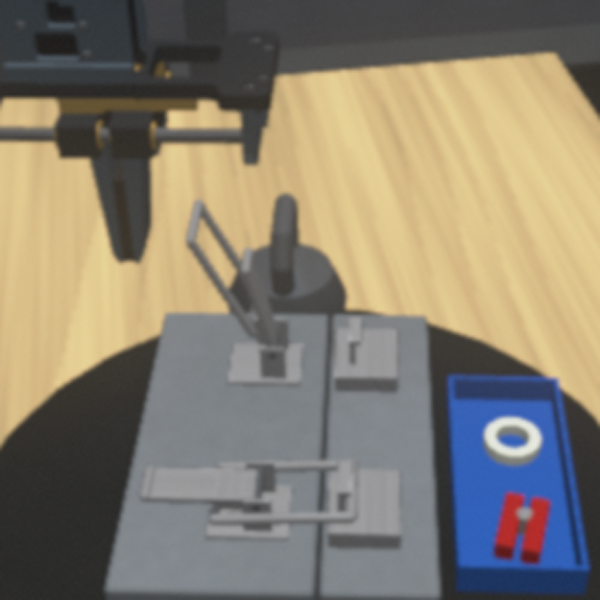

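drive_tool:
  motion:
    - [[0.005,-0.001,0],[0,0,0]]
    - [[0.005,-0.001,0],[0,0,0]]
    - [[0.005,-0.001,0],[0,0,0]]
    - [[0.005,-0.001,0],[0,0,0]]
    - [[0.005,-0.001,0],[0,0,0]]
    - [[0.004,-0.0008,0],[0,0,0]]
    - [[0.004,-0.0008,0],[0,0,0]]
    - [[0.004,-0.0008,0],[0,0,0]]
    - [[0.004,-0.0008,0],[0,0,0]]
    - [[0.004,-0.0008,0],[0,0,0]]

```text
time_s: 5.6
ee_pos: [521.4, 129.6, 185.9]
ee_rot: [180.0, -0.0, -11.1]
force: [-0.1, 0.4, 0.4]
gripper_width: 1.1
```

```bash
python3 look.py 6
```

```text
5.6 [521.41345044 129.56065733 185.91848466] [-0.09367265  0.42835554  0.4279058 ]
```

View pics/side6.png

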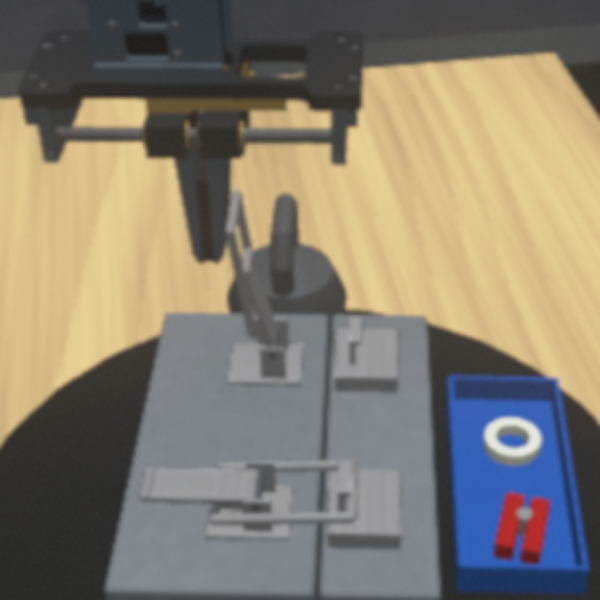

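The finger is pushing the bail, which is now nearly upright: bar at (237,205). I'll raise slightly for clearance over the lever and keep pushing.

drive_tool:
  motion:
    - [[0,0,0.004],[0,0,0]]
    - [[0.003,-0.0006,0.003],[0,0,0]]
    - [[0.004,-0.0008,0],[0,0,0]]
    - [[0.004,-0.0008,0],[0,0,0]]
    - [[0.004,-0.0008,0],[0,0,0]]
    - [[0.004,-0.0008,0],[0,0,0]]
    - [[0.004,-0.0008,0],[0,0,0]]
    - [[0.004,-0.0008,0],[0,0,0]]
    - [[0,0,0],[0,0,0]]
    - [[0,0,0],[0,0,0]]

```text
time_s: 6.48
ee_pos: [548.1, 124.2, 192.8]
ee_rot: [180.0, 0.0, -11.1]
force: [0.2, -0.0, -0.2]
gripper_width: 0.8
```

```bash
python3 look.py 7
```

```text
6.4833 [548.14449964 124.16744057 192.79521963] [ 0.18609375 -0.03598871 -0.21993599]
```

View pics/side7.png

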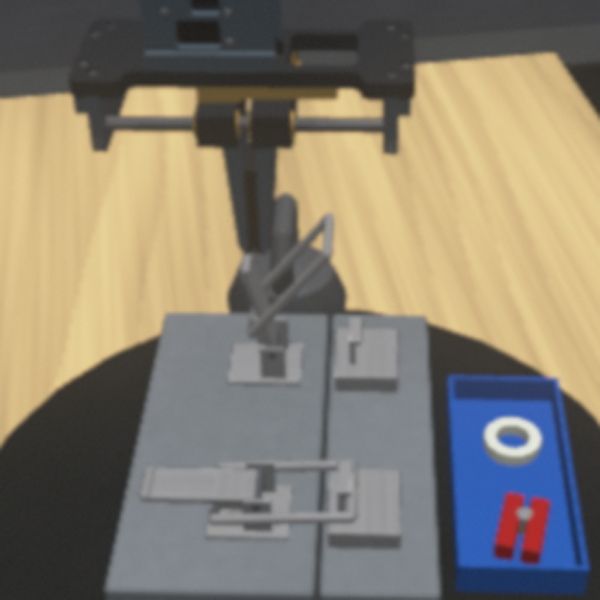

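The bail is past upright and falling towards the keeper. I'll move on over the lever to its +x side and watch the bail land.

drive_tool:
  motion:
    - [[0,0,0.005],[0,0,0]]
    - [[0.004,0,0.003],[0,0,0]]
    - [[0.006,0,0],[0,0,0]]
    - [[0.006,-0.001,0],[0,0,0]]
    - [[0.006,-0.001,0],[0,0,0]]
    - [[0.006,-0.001,0],[0,0,0]]
    - [[0.005,-0.001,0],[0,0,0]]
    - [[0.002,0,-0.005],[0,0,0]]
    - [[0,0,0],[0,0,0]]
    - [[0,0,0],[0,0,0]]

```text
time_s: 7.37
ee_pos: [582.6, 120.1, 195.2]
ee_rot: [180.0, 0.1, -11.1]
force: [-1.0, 0.1, -0.2]
gripper_width: 0.5
```

```bash
python3 look.py 8;python3 - <<'E'
from workcell import env
import cv2
cv2.imwrite("pics/w8.png",env.grab_frame("wrist")[:,:,::-1])
E
```

```text
7.3667 [582.64035073 120.14048442 195.19946878] [-0.98519136  0.11413182 -0.15535667]
```

View pics/side8.png

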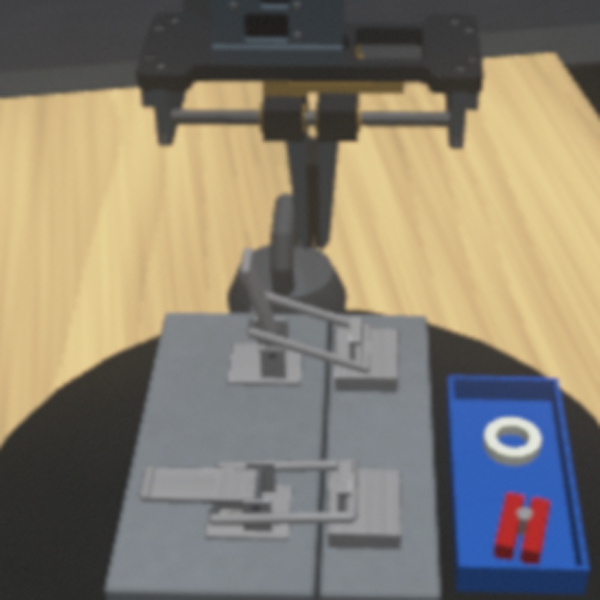

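View pics/w8.png

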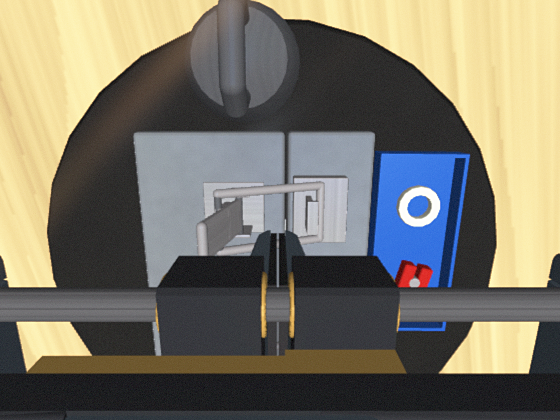

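The bail has dropped behind the keeper: bar at (363,365) in the side view, past the hook in the wrist view. The lever still stands. Before going low, I check the kettlebell height against the gripper body.

```bash
python3 - <<'E'
from h import *
np.set_printoptions(precision=1,suppress=True)
for z in (40,60,80): 
    c=plane("top",100,212,z)
    o,d=ray("side",268,161.5); t=(c[1]-o[1])/d[1]; print(z,c,o+d*t)
print(plane("top",115,213,180),plane("top",115,213,120),plane("top",65,205,120),plane("top",65,205,150))
# fallen bar
def z2(s): return 150+s[0]/2.4,80+s[1]/2.4
for s in ((368,370),(360,320)): print(plane("side",*z2(s),126))
E
```

```text
40 [577.2 244.6  40. ] [578.1 244.6 163.8]
60 [576.4 238.4  60. ] [577.4 238.4 167.8]
80 [575.6 232.1  80. ] [576.7 232.1 171.7]
[570.5 181.3 180. ] [572.8 198.2 120. ] [583.4 270.1 120. ] [581.8 258.8 150. ]
[610.3  94.1 126. ]
[614.5 144.7 126. ]
```

drive_tool:
  motion:
    - [[0,0,-0.006],[0,0,0]]
    - [[0,0,-0.006],[0,0,0]]
    - [[0,0,-0.006],[0,0,0]]
    - [[0,0,-0.006],[0,0,0]]
    - [[-0.004,0.0008,-0.005],[0,0,0]]
    - [[-0.006,0.0012,-0.004],[0,0,0]]
    - [[-0.006,0.0012,0],[0,0,0]]
    - [[-0.004,0.0008,0],[0,0,0]]
    - [[0,0,0],[0,0,0]]
    - [[0,0,0],[0,0,0]]

```text
time_s: 8.3
ee_pos: [563.0, 124.4, 163.6]
ee_rot: [-180.0, -0.1, -11.0]
force: [-0.2, -0.6, 0.5]
gripper_width: 0.7
```

```bash
python3 look.py 9;python3 - <<'E'
from workcell import env
import cv2
cv2.imwrite("pics/w9.png",env.grab_frame("wrist")[:,:,::-1])
E
```

```text
8.3 [563.04971181 124.44790247 163.58712141] [-0.20967824 -0.57235181  0.54569903]
```

View pics/side9.png

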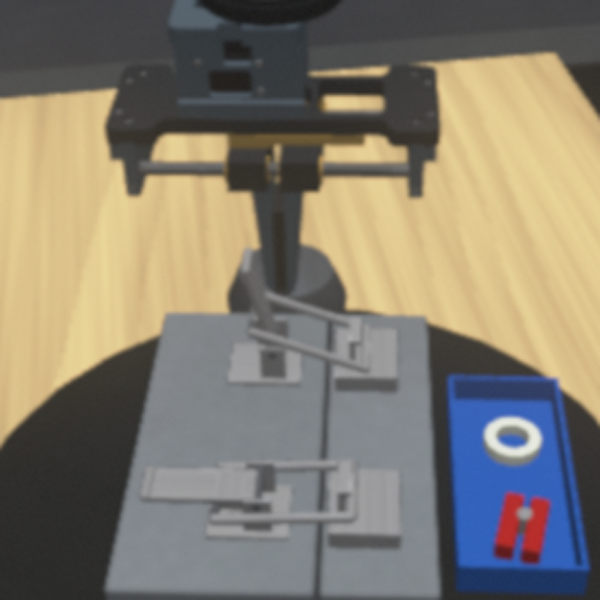

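View pics/w9.png

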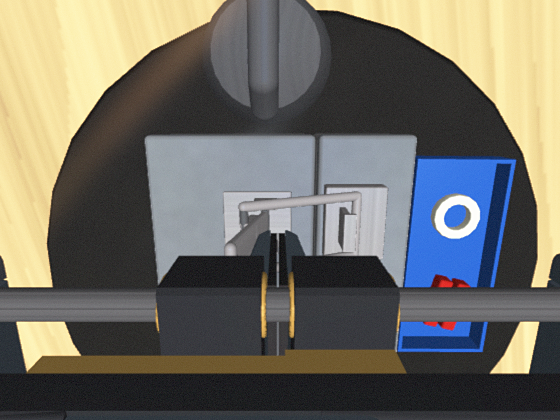

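drive_tool:
  motion:
    - [[-0.006,0.0012,-0.001],[0,0,0]]
    - [[-0.006,0.0012,-0.001],[0,0,0]]
    - [[-0.006,0.0012,-0.001],[0,0,0]]
    - [[-0.005,0.001,0],[0,0,0]]
    - [[-0.004,0.0008,0],[0,0,0]]
    - [[-0.004,0.0008,-0.003],[0,0,0]]
    - [[-0.004,0.0008,-0.003],[0,0,0]]
    - [[-0.004,0.0008,-0.003],[0,0,0]]
    - [[-0.003,0.0006,-0.003],[0,0,0]]
    - [[0,0,0],[0,0,0]]

```text
time_s: 9.23
ee_pos: [520.8, 132.8, 147.6]
ee_rot: [-180.0, -0.0, -11.0]
force: [3.8, -0.3, 0.3]
gripper_width: 0.2
```

```bash
python3 look.py 10
```

```text
9.2333 [520.83687822 132.77486949 147.60251384] [ 3.76272982 -0.32208709  0.32591642]
```

View pics/side10.png

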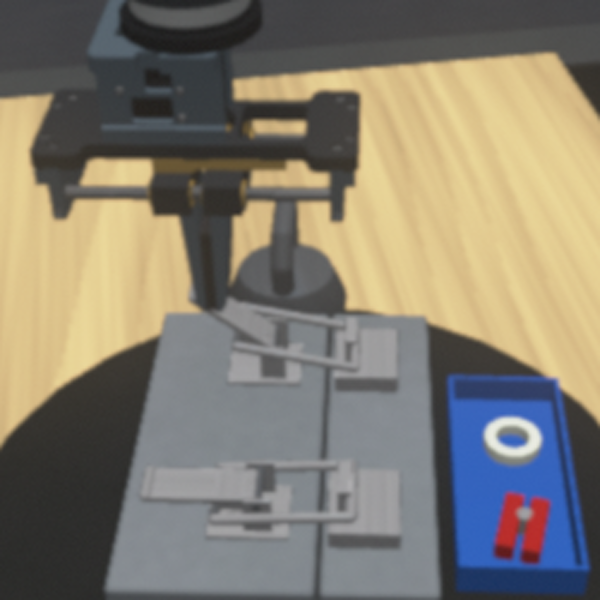

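The lever is tipping (about 1 rad), the bail bar is under the keeper hook and the force is about 4 N. I continue down along the arc.

drive_tool:
  motion:
    - [[-0.003,0.0006,-0.003],[0,0,0]]
    - [[-0.003,0.0006,-0.003],[0,0,0]]
    - [[-0.003,0.0006,-0.003],[0,0,0]]
    - [[-0.002,0.0004,-0.003],[0,0,0]]
    - [[-0.002,0.0004,-0.003],[0,0,0]]
    - [[-0.001,0.0002,-0.003],[0,0,0]]
    - [[-0.001,0.0002,-0.003],[0,0,0]]
    - [[-0.001,0,-0.003],[0,0,0]]
    - [[0,0,-0.003],[0,0,0]]
    - [[0,0,0],[0,0,0]]

```text
time_s: 10.12
ee_pos: [504.3, 135.6, 120.2]
ee_rot: [180.0, 0.1, -11.1]
force: [0.3, 0.1, 0.1]
gripper_width: 0.4
```

```bash
python3 look.py 11
```

```text
10.1167 [504.2838882  135.56109408 120.16390177] [0.28601541 0.13995877 0.09144537]
```

View pics/side11.png

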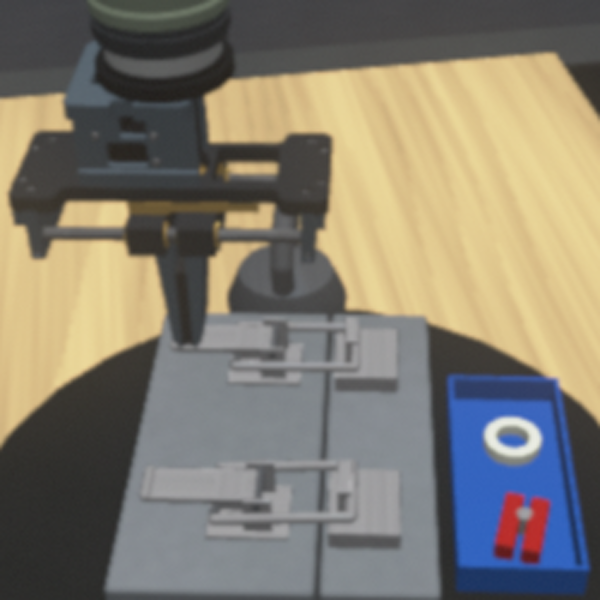

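It has snapped over centre and looks flat. I'll press lightly to confirm it sits on the stop.

drive_tool:
  motion:
    - [[0,0,-0.001],[0,0,0]]
    - [[0,0,-0.001],[0,0,0]]
    - [[0,0,-0.001],[0,0,0]]
    - [[0,0,-0.001],[0,0,0]]
    - [[0,0,-0.001],[0,0,0]]
    - [[0,0,-0.001],[0,0,0]]
    - [[0,0,0],[0,0,0]]
    - [[0,0,0],[0,0,0]]
    - [[0,0,0],[0,0,0]]
    - [[0,0,0],[0,0,0]]

```text
time_s: 11.0
ee_pos: [505.1, 135.7, 115.0]
ee_rot: [-180.0, -0.0, -11.1]
force: [0.0, -0.0, 0.0]
gripper_width: 0.7
```

drive_tool:
  motion:
    - [[0,0,-0.001],[0,0,0]]
    - [[0,0,-0.001],[0,0,0]]
    - [[0,0,-0.001],[0,0,0]]
    - [[0,0,0],[0,0,0]]
    - [[0,0,0],[0,0,0]]
    - [[0,0,0],[0,0,0]]
    - [[0,0,0],[0,0,0]]
    - [[0,0,0],[0,0,0]]
    - [[0,0,0],[0,0,0]]
    - [[0,0,0],[0,0,0]]

```text
time_s: 11.83
ee_pos: [505.2, 135.7, 113.6]
ee_rot: [-180.0, -0.1, -11.1]
force: [-2.9, -0.5, 10.5]
gripper_width: 0.4
```

Contact at 10 N upward: the lever is on its stop. Now I retreat upward.

drive_tool:
  motion:
    - [[0,0,0.005],[0,0,0]]
    - [[0,0,0.01],[0,0,0]]
    - [[0,0,0.015],[0,0,0]]
    - [[0,0,0.02],[0,0,0]]
    - [[0,0,0.02],[0,0,0]]
    - [[0,0,0.02],[0,0,0]]
    - [[-0.02,0,0.02],[0,0,0]]
    - [[-0.03,-0.02,0.02],[0,0,0]]
    - [[-0.03,-0.02,0.01],[0,0,0]]
    - [[0,0,0],[0,0,0]]

```text
time_s: 12.67
ee_pos: [421.5, 93.6, 255.1]
ee_rot: [180.0, -0.1, -11.1]
force: [-0.2, 0.4, -0.4]
gripper_width: 0.1
```

```bash
python3 look.py 12; python3 - <<'E'
from workcell import env
import cv2
a=env.grab_frame("side")[190:320,190:350,::-1]
cv2.imwrite("pics/s12.png",cv2.resize(a,None,fx=4.5,fy=4.5,interpolation=cv2.INTER_CUBIC))
cv2.imwrite("pics/w12.png",env.grab_frame("wrist")[:,:,::-1])
E
```

```text
12.6667 [421.47749838  93.63919393 255.12927239] [-0.18839995  0.36964993 -0.43666044]
```

View pics/s12.png

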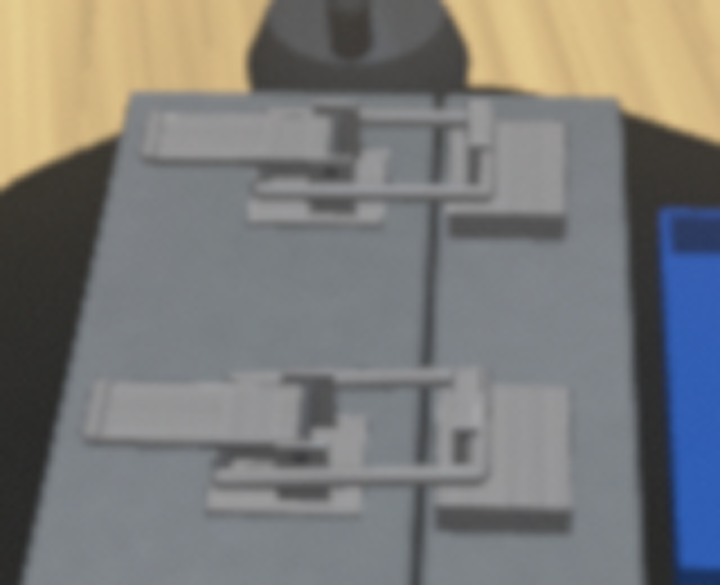

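View pics/w12.png

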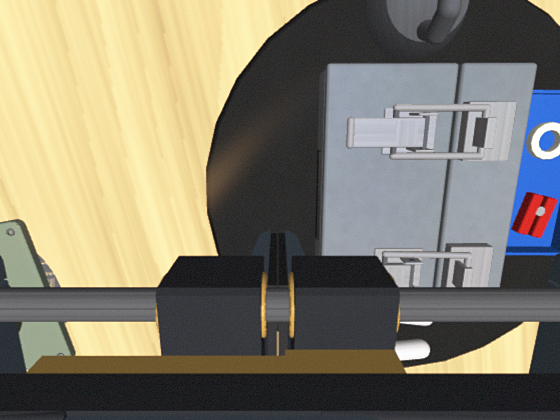

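Both latches now look the same: lever flat, and bar under the hook at (487,180) in the side crop. The tool touches nothing. Handing in.

```bash
python3 - <<'E'
from workcell import env
print(env.job_done(), env.state()['force'])
E
```

```text
the job is handed in; nothing more can be done
the job is handed in; nothing more can be done
```

The open latch looks fastened. I pushed the bail over with the shut fingers, it dropped behind the keeper while the lever still stood at about 0.2 rad, and I then pressed the lever down past centre onto its stop.

- **First push missed:** the fingers passed over the bar without touching it. In the pictures the fingertips sat about 20 mm above the reported TCP position. I lowered the tool by that much and the second push worked.
- **Last checks:** the final side and wrist pictures show the lever flat and the bar under the keeper hook, matching the shut latch, with the tool well clear. The press at the stop read about 10 N upward, and the force was near zero after backing off. I handed in at about 13 s.
- **Not measured:** I judged the final lever angle and bar position by eye from the pictures, and did not compute them. The hand-in call gives no verdict.

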